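Lock the vial carousel's slotted disc with its bar

TASK

Lock the vial carousel so that it can be moved: with a fingertip push the red peg round until the slot in the teal disc faces the pointed steel bar, then push the bar by its orange tab through into the slot, fully home, until the tab meets the ends of its guide rails. Only push gently with the fingers: do not pinch, grip or lift the peg, the disc or the bar, and leave the loose vials and everything else on the bench where they stand.

Things in the scene. Friction and masses are not known exactly. Their poses are not given: they have to be found in the camera images.
- base: Fixed white base plate of the carousel, 200 x 360 x 10 mm thick, on the bench. Origin: centre of its underside, at bench level. Its y axis runs from disc to locking bar; the disc's axis is at x = 0, y = -80 mm. Two grey rails on it (each 12 mm wide, tops 24 mm above the bench) from y = 12 to 75 mm form the open guide, 15 mm wide, for the bar.
- disc: Teal slotted disc, 170 mm diameter, 12 mm thick, level, top 26 mm above the bench. Turns either way without stops about its upright axis; friction (0.12 N m, some 2 N at the peg) keeps it where it is left. Origin on the axis at its underside, 14 mm above the bench. A radial slot 18 mm wide, 33 mm deep opens in its rim towards its own -y; a red peg stands at its own +y.
- disc_axis (a point): Point on the disc's turning axis, at the disc's top face (26 mm above the bench). Eight small fixed vials (amber, white caps) stand on the disc in a ring round it, reaching 37 mm from the axis and 54 mm above the bench.
- peg (a point): Red upright round peg on the disc, 14 mm diameter, 34 mm tall (top 60 mm above the bench), 65 mm from the disc's axis, diametrically opposite the slot. The point is half-way up the peg, 43 mm above the bench. Push it sideways to turn the disc.
- slot_mouth (a point): Middle of the slot's open mouth at the disc's rim, 85 mm from the axis, at the disc's top face.
- lock_mark (a point): Fixed point on the base, 26 mm above the bench, 85 mm from the disc's axis in line with the bar: the slot's mouth lies here when slot and bar are lined up.
- bar: Loose steel locking bar, 12 mm wide, 16 mm high, about 250 g, lying in its guide on the base, 100 mm from pointed nose to the orange tab at its other end. Origin under the nose's tip, 10 mm above the bench; its y axis runs from nose to tab. Slides with light friction (1 to 4 N), no spring. The disc's rim blocks it unless the slot is in line to a few mm.
- bar_nose (a point): Tip of the bar's pointed nose, half-way up the bar (18 mm above the bench).
- tab_face (a point): Middle of the outer face of the orange upright tab: 40 mm wide, 12 mm thick, top 50 mm above the bench; the point is 30 mm above the bench, 112 mm behind the nose's tip. Push here towards the disc; the tab's inner face stops against the ends of the grey rails when the bar is fully home, 40 to 55 mm from its start.
- nose_home (a point): Fixed point where the tip of the nose lies when the bar is fully home, 55 mm from the disc's axis, 18 mm above the bench.
- vial_a: Bystander: loose amber vial with white cap, 24 mm diameter, 45 mm tall, standing on the base plate beside the bar, on the base's -x side. Origin at the centre of its foot.
- vial_b: Bystander: the same kind of vial, on the base's +x side of the bar.
- beaker: Bystander: glass beaker, 70 mm diameter, 90 mm tall. Origin at the centre of its foot.
- bottle: Bystander: amber bottle, 60 mm diameter, 140 mm tall. Origin at the centre of its foot.
- tip_box: Bystander: cardboard box, 55 x 100 x 55 mm tall. Origin at the centre of its underside.
- driver: Bystander: screwdriver, 150 mm long, red handle, lying on the bench.
- dish: Bystander: white ceramic dish, 70 mm diameter, 30 mm tall. Origin at the centre of its foot.
Mind the look-alikes: they are no part of the job. What is meant by the bar is not blue, pink or purple, and is the smaller of those in its own colour.

How it is judged:
On the way, in this order (a step that is already met when the one before it is completed fails the run):
1. the disc's slot is turned to face the bar (horizontal distance between slot_mouth and lock_mark below 0.006 m), for 0.2 s.
2. the bar is pushed through into the slot, fully home (horizontal distance between slot_mouth and lock_mark below 0.006 m and distance between bar_nose and nose_home below 0.005 m and angle between the y axis of bar and the y axis of base, either way round below 0.06 rad and angle between bar's own z axis and vertical below 0.06 rad), for 0.2 s.
At the end, for the whole second after the job is handed in: The slot's mouth is within 6 mm of the lock mark, the bar's nose within 5 mm of its home point inside the slot, the bar level and straight in its guide within 0.06 rad, bar and disc at rest (all of step 2 and linear speed of bar below 0.01 m/s and angular speed of disc below 0.05 rad/s); the robot touches nothing.
It fails at once if the bar is lifted (8 mm) or tipped (height (world z) of bar_nose above 0.026 m or height (world z) of tab_face above 0.038 m or angle between bar's own z axis and vertical above 0.2 rad).
It fails at once if the disc or its peg is pinched or pushed hard (over 25 N) (contact force between the fingers and disc above 25 N).
It fails at once if the bar is pinched or pushed hard (over 40 N) (contact force between the fingers and bar above 40 N).
It fails at once if a bystander is moved more than 25 mm, lifted or knocked over (distance of any of vial_a, vial_b, beaker, bottle, tip_box, driver, dish from where it was at the start of the episode above 0.025 m or angle between any of vial_a, vial_b, beaker, bottle, tip_box, dish's own z axis and vertical above 0.5 rad).
It also fails if it takes over 51 s, if anything falls off the work surface, if the arm or the gripper's body presses on something with over 40 N, if the wrist force passes 120 N, or if a joint passes its speed limit or range.

ROBOT

A 7-joint arm with a two-finger parallel gripper is mounted at the origin on the work surface. World frame = base frame: x ahead of the robot, y to its left, z up, the work surface at z = 0. Lengths are in m, angles in rad, forces in N, time in s.
With the tool pointing down it reaches from about 0.375 to 0.925 m from the base axis. Payload 3.1 kg.
Tool frame: the origin (TCP) lies at the very end of the fingers, on their centre line; the grasp point (between the pads) lies 19 mm behind it; z points along the fingers, y is the direction in which the jaws open and shut (so a half turn about z gives the same grasp; the last joint's range is limited). The gripper opens to 85 mm and grips with 20 to 120 N. Pads are 22 mm wide; open, the fingers measure 114 mm over their backs; the gripper's body (76 mm by 85 mm) begins 54 mm behind the grasp point. The pads swing forward as they close: fully open they stand 13 mm farther back than shut.
Start: joints at [1.199, 0.383, 0.044, 1.598, -0.018, 1.161, -0.05], TCP at [0.176, -0.626, 0.231] pointing down, gripper open.
Joint ranges: [-2.61, 2.61], [-0.41, 2.15], [-1.48, 1.57], [0, 2.5], [-1.57, 4.71], [0.05, 1.97], [-2.85, 2.85]. Speed limits (rad/s): [2.79, 2.79, 3.14, 3.14, 3.14, 3.14, 3.14].

INTERFACE

Orientations are given as a 3x3 rotation matrix whose columns are the frame's x, y, z axes.
In Python, from bench import move_pose, servo_line, set_joints, open_gripper, clamp, dwell, ik, snapshot, get_calibration, Unreachable, sign_off, read_clock, read_joint_positions, read_qd, read_effort, read_position, read_orientation, read_force, read_torque, read_width gives the robot as it stands. Calls block until the motion is done:
- move_pose(position, orientation): joint-space move of the TCP to a pose.
- servo_line(position, rotation=None, feed=0.15, max_force=None): straight line of the TCP; rotation=None keeps the orientation; feed is the mean speed in m/s. With max_force (N) it stops when the force on the tool has changed by that much, and returns True; else False.
- set_joints(angles): joint-space move.
- open_gripper() and clamp(squeeze=None): open the fingers fully, or close them until they stop; squeeze is the grip in N (None keeps the last).
- dwell(seconds).
- ik(position, orientation): joint angles nearest the present ones, or None.
- snapshot(name): name is "scene" or "top"; returns the picture (400x640x3 uint8, blue, green, red); there is no depth.
- get_calibration(name): a dict with "intrinsics" (3x3 intrinsics, pixels), "world_from_camera" (4x4, takes a point from camera to world coordinates). Camera axes: x right, y up, looking along -z (the intrinsics and any distortion apply to the point x, -y, -z); pixel columns grow to the right and rows downward; lengths in m; the calibration is good to about 2 mm. A picture is of the moment at which its call begins. get_calibration takes no time and is no camera call.
A pose or a line that the arm cannot do raises Unreachable and nothing moves.
- sign_off(): hands the job in, once; it reports no verdict.
Readings, each from a call of its own:
- read_clock(): time.
- read_joint_positions(): joint angles.
- read_qd(): joint speeds.
- read_effort(): joint torques, N m.
- read_position(): TCP position.
- read_orientation(): TCP orientation.
- read_force(): force on the tool from outside, world axes, zero at the start.
- read_torque(): the same for the moment, N m.
- read_width(): opening from 0.0 (shut) to 1.0 (fully open).
Only numpy, scipy, OpenCV 4.12 (cv2) and the standard library are available. Lean on these libraries where they do the work, as an engineer would, in place of code of your own. Each camera call takes 0.05 s, during which the arm holds its last target.

## Working session

There is one attempt and no reset: what is moved stays moved. The work goes in short steps, each a Python script; the robot and the scene stay as the last script left them, time stands still between calls to the robot, and variables do not carry over. Pictures are saved under pics/ and viewed, and the job is handed in when it is done.

```bash
ls; mkdir -p pics; python3 - <<'E'
from bench import *
import cv2
for n in ("scene","top"):
    cv2.imwrite(f"pics/{n}0.png",snapshot(n)); c=get_calibration(n); print(n,c)
print(read_clock(),read_width())
E
```

```text
pics
scene {'intrinsics': array([[414.00854037,   0.        , 314.03765362],
       [  0.        , 414.00854037, 193.27995065],
       [  0.        ,   0.        ,   1.        ]]), 'world_from_camera': array([[ 0.7427987 , -0.43529346,  0.5086941 ,  1.00882149],
       [ 0.66939397,  0.49728825, -0.55192038, -0.62079723],
       [-0.01272026,  0.75048251,  0.66076789,  0.808992  ],
       [ 0.        ,  0.        ,  0.        ,  1.        ]])}
top {'intrinsics': array([[427.43004281,   0.        , 321.60336497],
       [  0.        , 427.43004281, 204.24118638],
       [  0.        ,   0.        ,   1.        ]]), 'world_from_camera': array([[-0.01370098,  0.98899198, -0.14733342,  0.24420706],
       [-0.99989576, -0.01287993,  0.00652533,  0.02665262],
       [ 0.00455586,  0.14740747,  0.98906536,  1.31507461],
       [ 0.        ,  0.        ,  0.        ,  1.        ]])}
0.1 0.9989134635817482
```

View pics/scene0.png

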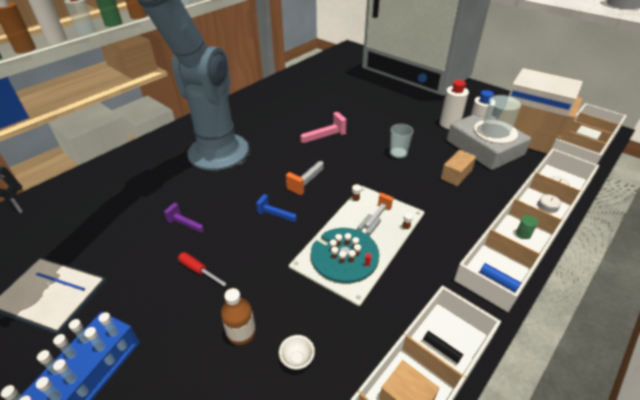

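View pics/top0.png

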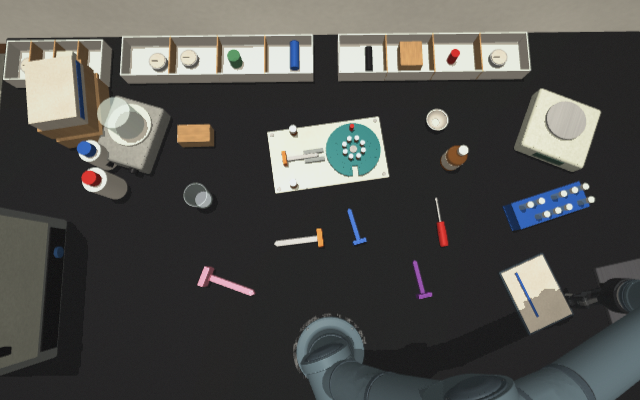

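The top view shows the base at about (328,154), the disc at about (353,150), the peg at (352,127), the slot facing the robot at (355,172), and the bar tab at (285,158). I'll zoom in and measure.

```bash
cat > h.py <<'E'
import numpy as np, cv2
from bench import *
def ray(n,u,v,z):
    c=get_calibration(n);K=c["intrinsics"];T=c["world_from_camera"]
    d=np.linalg.inv(K)@[u,v,1]; d=T[:3,:3]@[d[0],-d[1],-d[2]]; o=T[:3,3]
    return o+d*(z-o[2])/d[2]
def px(n,p):
    c=get_calibration(n);K=c["intrinsics"];T=c["world_from_camera"]
    q=T[:3,:3].T@(np.array(p)-T[:3,3]); q=K@[q[0],-q[1],-q[2]]; return q[:2]/q[2]
E
python3 - <<'E'
from h import *
i=cv2.imread("pics/top0.png")
cv2.imwrite("pics/z_top.png",cv2.resize(i[105:205,255:405],None,fx=5,fy=5,interpolation=cv2.INTER_CUBIC))
j=cv2.imread("pics/scene0.png")
cv2.imwrite("pics/z_scene.png",cv2.resize(j[175:310,280:440],None,fx=4,fy=4,interpolation=cv2.INTER_CUBIC))
h=cv2.cvtColor(i,cv2.COLOR_BGR2HSV)
def blobs(lo,hi,z,name,mina=6):
    m=cv2.inRange(h,lo,hi); m[:, :255]=0; m[:,405:]=0; m[:105]=0; m[205:]=0
    n,l,s,c=cv2.connectedComponentsWithStats(m)
    for k in range(1,n):
        if s[k,4]>=mina: print(name,s[k],c[k],ray("top",*c[k],z))
    return m
blobs((80,80,40),(100,255,255),.026,"teal")
blobs((0,150,80),(6,255,255),.06,"red",3); blobs((174,150,80),(180,255,255),.06,"red",3)
blobs((7,150,120),(20,255,255),.05,"orange")
m=cv2.inRange(h,(80,80,40),(100,255,255)); m[:, :255]=0; m[:,405:]=0;m[:105]=0; m[205:]=0
c=max(cv2.findContours(m,cv2.RETR_EXTERNAL,cv2.CHAIN_APPROX_NONE)[0],key=cv2.contourArea)
hull=cv2.convexHull(c); P=np.array([ray("top",*p[0],.026)[:2] for p in hull],np.float32)
print(cv2.fitEllipse(P))
m=cv2.inRange(h,(0,0,120),(180,60,255));m[:, :255]=0; m[:,405:]=0;m[:105]=0; m[205:]=0
c=max(cv2.findContours(m,cv2.RETR_EXTERNAL,cv2.CHAIN_APPROX_NONE)[0],key=cv2.contourArea)
P=np.array([ray("top",*p[0],.010)[:2] for p in c],np.float32)
r=cv2.minAreaRect(P);print(r,cv2.boxPoints(r))
E
```

```text
teal [ 326  123   54   53 1846] [352.63867822 149.51191766] [ 0.60702324 -0.08070963  0.026     ]
red [350 124   4   6  19] [351.26315789 126.52631579] [ 0.66980765 -0.07544308  0.06      ]
orange [282 151   5  13  42] [284.04761905 157.14285714] [0.57894459 0.13052662 0.05      ]
((0.6081674695014954, -0.08118820935487747), (0.16749849915504456, 0.1688159555196762), 78.70686340332031)
((0.6029453873634338, -0.001300811767578125), (0.21039915084838867, 0.359067440032959), 7.533055305480957) [[ 0.4751172   0.16289195]
 [ 0.52219033 -0.19307652]
 [ 0.73077357 -0.16549358]
 [ 0.68370044  0.1904749 ]]
```

View pics/z_top.png

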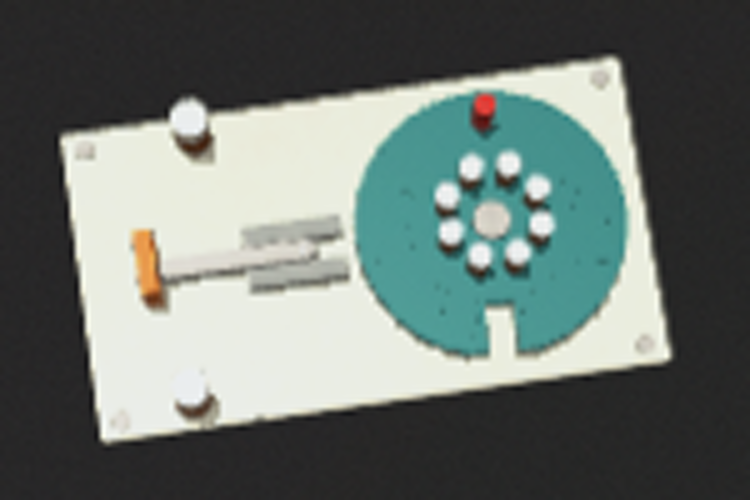

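View pics/z_scene.png

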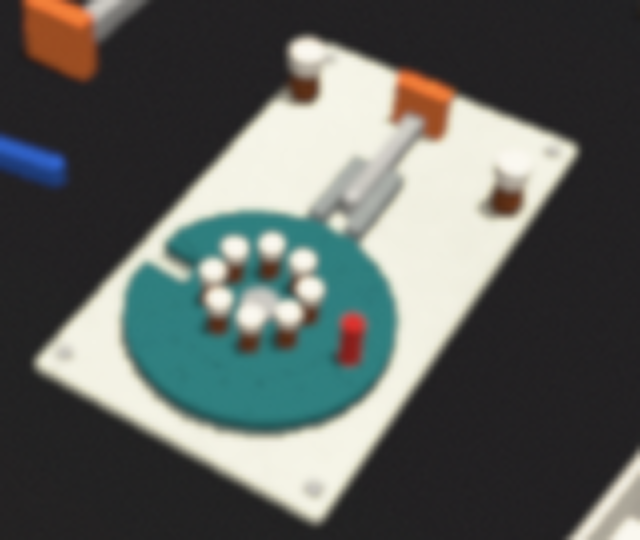

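The base y-axis is u ≈ (-0.13, 0.99). The slot faces the robot, so the disc has to turn about -88°, clockwise from above. Next I'll refine the angles and check that the whole push path is reachable.

```bash
cat >> h.py <<'E'
A=np.array([.608,-.081]); U=np.array([-.1345,.991]); U/=np.linalg.norm(U)
def rot(xdir,tilt=0,s=1):
    # tool x = s*horizontal push dir, z down (tilt: tip ahead in the push dir)
    d=np.array([xdir[0],xdir[1],0.]);d/=np.linalg.norm(d)
    z=np.array([0,0,-1.])*np.cos(tilt)+d*np.sin(tilt)
    x=s*(d*np.cos(tilt)+np.array([0,0,1.])*np.sin(tilt)); return np.column_stack([x,np.cross(z,x),z])
def pegpose(th,back,z=.034,s=1):
    r=np.array([np.cos(th),np.sin(th)]); t=np.array([r[1],-r[0]])
    p=A+.065*r-back*t; return np.array([p[0],p[1],z]),rot(t,0,s)
THG=np.arctan2(-U[1],-U[0])
def slot_angle(n,img):
    """direction axis->slot from the notch in the teal rim (slot = non-teal on ring r=70..82)"""
    h=cv2.cvtColor(img,cv2.COLOR_BGR2HSV); m=cv2.inRange(h,(78,70,30),(102,255,255)).astype(np.float32)
    a=np.radians(np.arange(0,360,.5)); v=np.zeros_like(a)
    for k,t in enumerate(a):
        for r in (.064,.068,.072,.076):
            q=px(n,[A[0]+r*np.cos(t),A[1]+r*np.sin(t),.026])
            v[k]+=cv2.getRectSubPix(m,(1,1),tuple(map(float,q)))[0,0]/255/4
    return np.degrees(a),v
def dips(n,img):
    a,v=slot_angle(n,img); w=v<.5; out=[];k=0
    w2=np.concatenate([w,w]);
    while k<len(w):
        if w2[k] and not w2[k-1]:
            e=k
            while w2[e]: e+=1
            out.append((a[k],(e-k)*.5,a[k]+(e-k-1)*.25))
        k+=1
    return out
E
python3 - <<'E'
from h import *
print("axis goal slot deg",np.degrees(np.arctan2(U[1],U[0])),"peg goal",np.degrees(THG))
for n in("top","scene"): print(n,dips(n,cv2.imread(f"pics/{n}0.png")))
p=ray("top",351.26,126,.058)[:2]-A; print("peg deg",np.degrees(np.arctan2(p[1],p[0])),np.linalg.norm(p))
j=cv2.cvtColor(cv2.imread("pics/scene0.png"),cv2.COLOR_BGR2HSV)
m=cv2.inRange(j,(0,150,60),(5,255,255))|cv2.inRange(j,(174,150,60),(180,255,255)); m[:,:350]=0;m[:,390:]=0;m[:240]=0;m[275:]=0
ys,xs=np.nonzero(m);q=ray("scene",xs.mean(),ys.mean(),.043);print("peg scene",q,np.degrees(np.arctan2(*(q[:2]-A)[::-1])))
# bar rails / tab in scene
m=cv2.inRange(j,(7,150,100),(20,255,255));m[:,:365]=0;m[:,405:]=0;m[:185]=0;m[215:]=0
ys,xs=np.nonzero(m);q=ray("scene",xs.mean(),ys.mean(),.034);print("tab scene",q,(q[:2]-A)@U,(q[:2]-A)@[U[1],-U[0]])
for s in (1,-1):
    print(s)
    for th in np.linspace(np.radians(5),THG,4):
        P,R=pegpose(th,.018,s=s); print(ik(P,R))
    T=A+U*.25; 
    print(ik([*T,.018],rot(-U,.12,s)),ik([*(A+U*.175),.018],rot(-U,.12,s)))
E
```

```text
axis goal slot deg 97.72904249916658 peg goal -82.27095750083342Traceback (most recent call last):
  File "<stdin>", line 3, in <module>
  File "h.py", line 30, in dips
    a,v=slot_angle(n,img); w=v<.5; out=[];k=0
        ~~~~~~~~~~^^^^^^^
  File "h.py", line 26, in slot_angle
    q=px(n,[A[0]+r*np.cos(t),A[1]+r*np.sin(t),.026])
  File "h.py", line 8, in px
    c=get_calibration(n);K=c["intrinsics"];T=c["world_from_camera"]
ValueError: time passes only in moves, steps and waits
```

```bash
sed -i 's/^from bench import \*/from bench import *\nimport functools\ncal=functools.lru_cache(None)(get_calibration)/; s/c=get_calibration(n)/c=cal(n)/' h.py
cat > t.py <<'E'
from h import *
for n in("top","scene"): print(n,dips(n,cv2.imread(f"pics/{n}0.png")))
p=ray("top",351.26,126,.058)[:2]-A; print("peg deg",np.degrees(np.arctan2(p[1],p[0])),np.linalg.norm(p))
j=cv2.cvtColor(cv2.imread("pics/scene0.png"),cv2.COLOR_BGR2HSV)
m=cv2.inRange(j,(0,150,60),(5,255,255))|cv2.inRange(j,(174,150,60),(180,255,255)); m[:,:350]=0;m[:,390:]=0;m[:240]=0;m[275:]=0
ys,xs=np.nonzero(m);q=ray("scene",xs.mean(),ys.mean(),.043);print("peg scene",q,np.degrees(np.arctan2(*(q[:2]-A)[::-1])))
m=cv2.inRange(j,(7,150,100),(20,255,255));m[:,:365]=0;m[:,405:]=0;m[:185]=0;m[215:]=0
ys,xs=np.nonzero(m);q=ray("scene",xs.mean(),ys.mean(),.034);print("tab scene",q,(q[:2]-A)@U,(q[:2]-A)@[U[1],-U[0]])
m=cv2.inRange(j,(78,70,30),(102,255,255));m[:,:300]=0;m[:,390:]=0;m[:215]=0;m[300:]=0
c=max(cv2.findContours(m,cv2.RETR_EXTERNAL,cv2.CHAIN_APPROX_NONE)[0],key=cv2.contourArea)
P=np.array([ray("scene",*p[0],.026)[:2] for p in cv2.convexHull(c)],np.float32);print("disc scene",cv2.fitEllipse(P))
for s in (1,-1):
    print(s)
    for th in np.linspace(np.radians(5),THG,4):
        P,R=pegpose(th,.018,s=s); print(np.round(ik(P,R),2))
    T=A+U*.25; 
    print(np.round(ik([*T,.018],rot(-U,.12,s)),2),np.round(ik([*(A+U*.175),.018],rot(-U,.12,s)),2))
E
python3 t.py
```

```text
top [(np.float64(176.5), 16.0, np.float64(184.25)), (np.float64(357.5), 12.0, np.float64(363.25))]
scene [(np.float64(2.0), 11.5, np.float64(7.5)), (np.float64(15.5), 0.5, np.float64(15.5)), (np.float64(179.5), 13.5, np.float64(186.0))]
peg deg 4.779028883341561 0.06438197467925008
peg scene [ 0.67213068 -0.07256607  0.043     ] 7.492069161102948
tab scene [0.5780731  0.13975529 0.034     ] 0.22277458595521424 3.402555404102151e-05
disc scene ((0.6109405755996704, -0.0824747160077095), (0.1646542102098465, 0.17393404245376587), 26.34528160095215)
1
[-0.79  1.24  1.36  1.7  -1.26  1.33 -2.22]
[ 0.86  1.11 -1.26  1.6   1.09  1.28  2.14]
[ 0.92  1.1  -1.26  1.62  1.09  1.27  1.67]
[ 0.6   0.69 -0.58  1.69  0.46  0.9   1.53]
[ 0.47  1.05 -1.26  1.8   1.16  1.29  2.11] [ 0.61  1.03 -1.25  1.83  1.17  1.27  2.22]
-1
[ 0.49  0.74 -0.64  1.63  0.52  0.94 -0.25]
[ 0.48  0.73 -0.56  1.61  0.46  0.93 -0.66]
[ 0.46  0.69 -0.45  1.64  0.37  0.9  -1.07]
[ 0.4   0.63 -0.32  1.71  0.25  0.85 -1.46]
[ 0.3   0.81 -0.94  1.8   0.88  1.05 -0.9 ] [ 0.3   0.69 -0.74  1.84  0.73  0.93 -0.69]
```

```bash
cat > a.py <<'E'
from h import *
clamp(20)
P,R=pegpose(np.radians(5),.045,z=.2,s=-1)
move_pose(P,R); print(read_clock(),read_width())
P[2]=.036; servo_line(P,feed=.12)
print("pos",read_position(),read_force(),read_clock())
P,R=pegpose(np.radians(5),.023,.036,-1); print(servo_line(P,R,feed=.06,max_force=8),read_force())
for th in np.linspace(np.radians(4),THG+np.radians(4),9):
    P,R=pegpose(th,.018,.036,-1)
    r=servo_line(P,R,feed=.05,max_force=12); print(round(np.degrees(th),1),r,np.round(read_force(),1))
    if r: break
print(read_clock())
for n in("top","scene"):
    i=snapshot(n); cv2.imwrite(f"pics/{n}1.png",i); print(n,dips(n,i))
cv2.imwrite("pics/z1.png",np.hstack([cv2.resize(cv2.imread("pics/top1.png")[105:205,255:405],(390,260)),cv2.resize(cv2.imread("pics/scene1.png")[175:310,280:440],(390,260))]))
E
python3 a.py
```

```text
3.5917 -0.0013239486961156082
pos [ 0.66979323 -0.03042184  0.03717473] [-0.18187196 -0.0320375  -0.68086872] 5.1083
False [ 0.28044314 -0.02316594 -0.31688747]
4.0 False [-0.1  0.6 -1.5]
-6.3 False [ 0.7  0.8 -0.1]
-16.6 False [0.3 0.3 1.3]
-26.9 False [-0.6  0.2  0.9]
-37.1 False [-0.4  0.6  0. ]
-47.4 False [-0.7  0.3 -0.5]
-57.7 False [ 0.2  0.4 -0.3]
-68.0 False [-0.7  0.4 -0.3]
-78.3 False [ 0.2  0.2 -0. ]
9.0333
top [(np.float64(94.5), 15.0, np.float64(101.75)), (np.float64(278.50000000000006), 61.5, np.float64(309.00000000000006))]
scene [(np.float64(91.0), 79.0, np.float64(130.25)), (np.float64(278.0), 10.5, np.float64(283.0))]
```

View pics/z1.png

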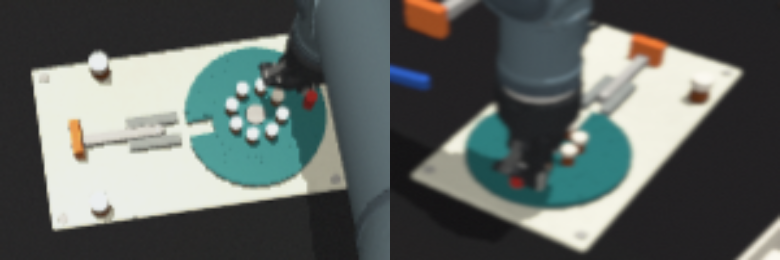

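Both views show the peg being pushed cleanly. The slot is at about 102° and has to reach 97.7°, so I'll push the remainder slowly.

```bash
cat > b.py <<'E'
from h import *
for d in (2,0.3):
    P,R=pegpose(THG+np.radians(d),.018,.036,-1)
    print(servo_line(P,R,feed=.015,max_force=12),np.round(read_force(),1))
i=snapshot("top"); print(dips("top",i)); print(read_position()-P)
cv2.imwrite("pics/top2.png",i);cv2.imwrite("pics/z2.png",cv2.resize(i[105:205,255:405],None,fx=5,fy=5,interpolation=cv2.INTER_CUBIC))
E
python3 b.py
```

```text
False [ 2.2  0.6 -1.7]
False [ 1.   1.6 -0.4]
[(np.float64(90.5), 15.5, np.float64(98.0)), (np.float64(274.5), 64.0, np.float64(306.25))]
[6.63835820e-05 2.93398464e-04 6.07101311e-05]
```

View pics/z2.png

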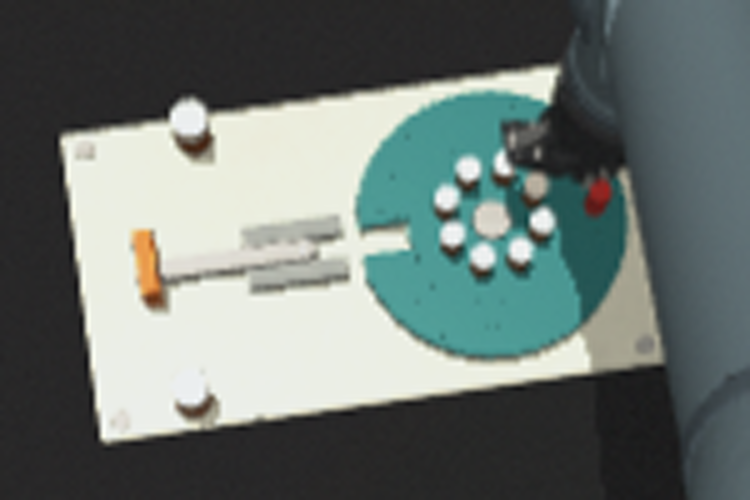

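The slot looks nearly in line, but the rail gap could sit slightly lower in the image. I'll overlay the assumed bar axis and measure the edges.

```bash
cat > c.py <<'E'
from h import *
i=cv2.imread("pics/top2.png"); L=np.array([U[1],-U[0]])
# unwarp the z=.026 plane: 0.25mm/px; cols = distance along U from axis (.04...0.24), rows = lateral
def plane(z,t0=.04,t1=.24,w=.03,res=.00025):
    # homography from 4 points
    src=[];dst=[]
    for t,l in((t0,w),(t1,w),(t1,-w),(t0,-w)):
        p=A+U*t+L*l; src.append(px("top",[*p,z])); dst.append([(t-t0)/res,(w-l)/res])
    H=cv2.getPerspectiveTransform(np.float32(src),np.float32(dst))
    return cv2.warpPerspective(i,H,(int((t1-t0)/res),int(2*w/res)),flags=cv2.INTER_CUBIC)
im=plane(.026); cv2.line(im,(0,120),(800,120),(0,0,255),1)
for k in range(0,800,80): cv2.putText(im,str(40+k//4),(k,12),0,.35,(0,0,255))
cv2.imwrite("pics/p.png",im)
E
python3 c.py
```

```text
(no output)
```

View pics/p.png

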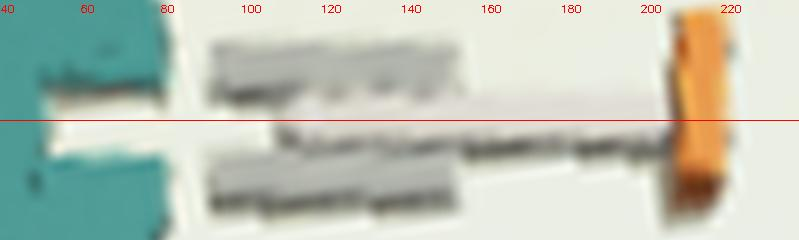

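The rectified plane gives slot centre row about 119, rail-gap centre about 122 and bar centre about 116 (0.25 mm per pixel), so they agree within 1 mm. The tab's outer face is about 219 mm from the axis. I'll withdraw from the peg and push the bar.

```bash
cat > d.py <<'E'
from h import *
P,R=pegpose(THG,.032,.036,-1); servo_line(P,R,feed=.08)
P[2]=.15; servo_line(P,R,feed=.2)
i=snapshot("top");print("slot after retreat",dips("top",i))
Q=lambda t,z:np.array([*(A+U*t),z]); R=rot(-U,.12,-1)
move_pose(Q(.27,.15),R); servo_line(Q(.26,.022),R,feed=.12)
print(read_clock(),read_position(),read_force())
print("approach",servo_line(Q(.236,.022),R,feed=.06,max_force=8))
for t in (.225,.215,.205,.195,.185):
    r=servo_line(Q(t,.022),R,feed=.03,max_force=12); print(t,r,np.round(read_force(),1),np.round((read_position()[:2]-A)@U,4))
    if r: break
print(read_clock()); i=snapshot("top"); cv2.imwrite("pics/top3.png",i); cv2.imwrite("pics/scene3.png",snapshot("scene"))
cv2.imwrite("pics/z3.png",np.hstack([cv2.resize(cv2.imread("pics/top3.png")[105:205,255:405],(390,260)),cv2.resize(cv2.imread("pics/scene3.png")[175:310,280:440],(390,260))]))
E
python3 d.py
```

```text
slot after retreat [(np.float64(90.5), 15.5, np.float64(98.0)), (np.float64(274.5), 18.0, np.float64(283.25))]
13.3583 [0.57389863 0.1772333  0.02299134] [-0.53886297  0.1322747   0.03429095]
approach False
0.225 False [-0.4 -0.1 -0.2] 0.2246
0.215 False [ 0.3 -0.3  0.2] 0.2141
0.205 False [-1.  -0.4 -0.5] 0.2042
0.195 False [ 1.3 -1.   0.5] 0.1942
0.185 False [ 0.  -0.2 -0.1] 0.1842
16.3583
```

View pics/z3.png

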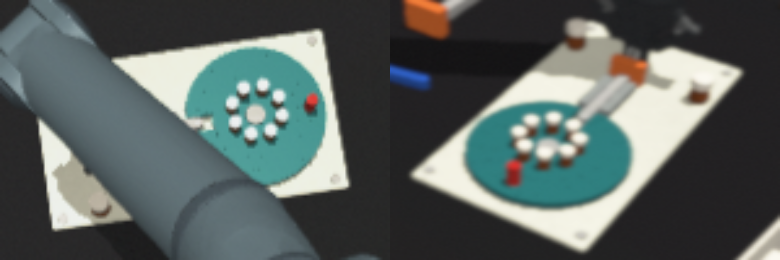

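The bar is entering the slot and the tab is nearly at the rails. Next is the guarded final push.

```bash
cat > e.py <<'E'
from h import *
Q=lambda t,z:np.array([*(A+U*t),z]); R=rot(-U,.12,-1)
for t in np.arange(.181,.165,-.002):
    r=servo_line(Q(t,.022),R,feed=.01,max_force=8); f=read_force(); print(round(t,4),r,np.round(f,1),np.round((read_position()[:2]-A)@U,4))
    if r or f[:2]@U>8: break
dwell(.3); print(read_force())
servo_line(Q(.25,.022),R,feed=.1); servo_line(Q(.26,.2),R,feed=.2)
P,R=pegpose(np.radians(-60),.0,.3,-1)
move_pose([.45,.35,.3],rot(-U,0,-1)); print(read_clock())
i=snapshot("top"); print(dips("top",i)); cv2.imwrite("pics/top2.png",i); cv2.imwrite("pics/scene4.png",snapshot("scene"))
cv2.imwrite("pics/z4.png",np.hstack([cv2.resize(i[105:205,255:405],(390,260)),cv2.resize(cv2.imread("pics/scene4.png")[175:310,280:440],(390,260))]))
E
python3 e.py; python3 c.py
```

```text
0.181 False [ 1.5  0.6 -0.6] 0.1811
0.179 False [-0.5  1.6 -0.4] 0.1788
0.177 False [ 0.4  1.5 -0.1] 0.177
0.175 False [-0.1  4.7 -1.1] 0.1767
0.173 False [-0.6  6.1 -0.8] 0.1767
0.171 False [-2.1  8.9 -0.1] 0.1766
[-1.3788504   9.41621961 -1.17589724]
21.9667
[(np.float64(90.5), 13.5, np.float64(97.0)), (np.float64(274.5), 18.0, np.float64(283.25))]
```

View pics/z4.png

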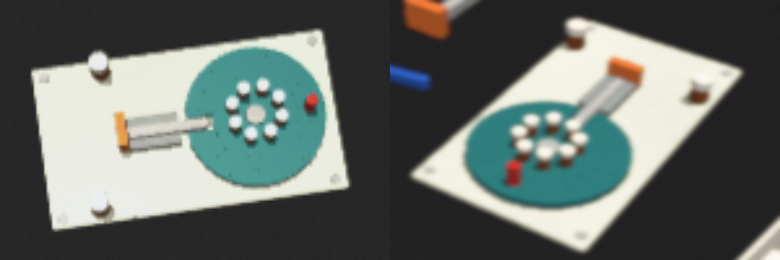

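View pics/p.png

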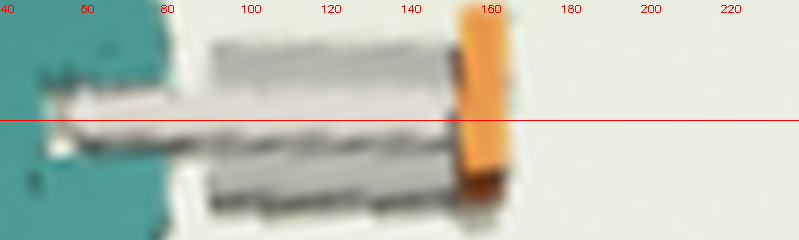

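The tab is against the rail ends and the nose tip is about 55 mm from the axis. The finger met a hard stop where one was expected, the slot hasn't moved, and the robot is clear.

```bash
python3 -c "
from bench import *
print(read_clock(),read_qd()); sign_off()"
```

```text
22.0667 [ 0.00319035  0.00014992 -0.00528762 -0.00580929 -0.00551748  0.00064417
 -0.00036756]
the job is handed in; nothing more can be done
```

I turned the disc about 87° by pushing the red peg with the closed fingers, until its slot faced the bar. Then I pushed the bar by its orange tab into the slot until it hit a hard stop, backed the arm away, and handed the job in at 22.1 s.

- **Slot:** before the bar went in, the top camera put the slot within about 1 mm of the bar's guide. It read 98.0° against a target of 97.7°. With the bar home it reads 97.0°, but the bar covers part of the slot, so that reading is less certain.
- **Bar:** the pushing finger stopped at 177 mm from the disc's axis while the force rose to about 9 N, which fits the tab meeting the rail ends. In the final picture the tab is against the rails and the nose tip is about 55 mm from the axis, at its home point.
- **Forces and bystanders:** force readings taken between moves stayed below 10 N. The loose vials look unmoved in the close-up pictures; I made no final measurement of the other bystanders.

No check failed. The sign-off gives no verdict, so these figures come only from the cameras and force readings.

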